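# Point out stain and plate, then log them

## Task

Show the bench recorder which stain goes on which culture: point down at the red-capped dropper bottle with the fingertips about 3 cm above the middle of its cap and stay there for two seconds, then do the same over the middle of the one culture plate that is not in a stack. Then press the green button on the grey recorder box gently all the way down to log the pair, and let it come back up. Touch none of the bottles and plates, and leave everything else on the table where it is.

Things in the scene. Friction and masses are not known exactly. Their poses are not given: they have to be found in the camera images.
- dropper_red: The small dropper bottle with the RED rubber cap, 32 mm across, 90 mm tall, about 70 g, loose, standing upright on the table among three bottles with black caps. Origin: centre of its underside; z up.
- dropper_red_cap (a point): Centre of the top of the red cap (20 mm across), 90 mm above the bottle's underside.
- plate_single: The one culture plate (petri dish, clear rim, pinkish-brown content) that lies alone on the table, not in a stack: 94 mm across, 19 mm high, loose. Origin: centre of its underside; z up.
- plate_single_top (a point): Centre of the upper face of the single culture plate, 19 mm above the table.
- recorder: The bench recorder: low grey plastic box 100 (x) x 130 (y) x 34 mm high, fixed to the table, with a blank black display and a green push button on its upper face. Origin: centre of its underside; z up; its own x points away from the robot at yaw 0.
- record_button_top (a point): Centre of the top face of the green round push button (36 mm across, in a round black collar 52 mm across whose top is 10 mm lower), about 56 mm above the table when up. Press it straight down; the position follows the button.
- record_button (a joint): Travel of the green button, in m: 0 up, 0.006 fully down. It springs back up; fully down takes about 5 N.
- dropper_black_a: A dropper bottle with a BLACK cap, otherwise like the red-capped one (32 mm across, 90 mm tall, loose). A bystander. Origin: centre of its underside; z up.
- dropper_black_b: A dropper bottle with a BLACK cap, otherwise like the red-capped one (32 mm across, 90 mm tall, loose). A bystander. Origin: centre of its underside; z up.
- dropper_black_c: A dropper bottle with a BLACK cap, otherwise like the red-capped one (32 mm across, 90 mm tall, loose). A bystander. Origin: centre of its underside; z up.
- plate_stack_two: A loose stack piece of two culture plates, 95 mm across, 38 mm high. A bystander. Origin: centre of its underside.
- plate_stack_four: A loose stack piece of four culture plates, 98 mm across, 77 mm high. A bystander. Origin: centre of its underside.
- plate_pile: A stack of five culture plates at the right of the table, 97 mm across, 97 mm high, fixed. A bystander. Origin: centre of its underside.
- marker: Black and red marker pen lying on the table behind the bottles, 102 mm long, 12 mm thick, loose. A bystander. Origin: its middle, underside.
- forceps: Steel forceps lying on the table behind the bottles, 134 mm long, 9 mm high, loose. A bystander. Origin: its middle, underside.
There are look-alikes about, which are no part of the job. Leave any yellow look-alike of the dropper_red alone.

How it is judged:
By the outcome, as a careful person would: the job done as asked, in the order asked, and still so for the second after the job is handed in, with the robot touching nothing.
It also fails if it takes over 54 s, if anything falls off the work surface, if the arm or the gripper's body presses on something with over 40 N, if the wrist force passes 120 N, or if a joint passes its speed limit or range.

## Robot

A 6-joint arm with a two-finger parallel gripper is mounted at the origin on a cart in front of the work surface, level with it; the furniture and walls round the work are solid. World frame = base frame: x ahead of the robot, y to its left, z up, the work surface at z = 0. Lengths are in mm, angles in rad, forces in N, time in s.
With the tool pointing down it reaches from about 350 to 775 mm from the base axis. Payload 7.3 kg.
Tool frame: the origin (TCP) lies between the finger pads; the fingertips stand 22 mm ahead of it and the grasp point (between the pads) lies 3 mm ahead of it; z points along the fingers, y is the direction in which the jaws open and shut (so a half turn about z gives the same grasp; the last joint's range is limited). The gripper opens to 92 mm and grips with 3 to 60 N. Pads are 19 mm wide; open, the fingers measure 130 mm over their backs; the gripper's body (75 mm by 190 mm) begins 47 mm behind the grasp point.
Start: joints at [0.987, 0.342, 1.524, -0, 1.275, -0.146], TCP at [222.56, 475.51, 248.741] pointing down, gripper open.
Joint ranges: [-2.53, 2.53], [-0.77, 2.02], [0.04, 2.7], [-1, 4.14], [0.28, 2.66], [-3.11, 3.11]. Speed limits (rad/s): [2.57, 2.57, 3.14, 3.14, 3.14, 3.14].

## Interface

Orientations are given as a 3x3 rotation matrix whose columns are the frame's x, y, z axes.
In Python, from plant import r gives the robot as it stands. Calls block until the motion is done:
- r.reach(position, orientation): joint-space move of the TCP to a pose.
- r.servo_line(position, vel=150, frame=None, guard=None): straight line of the TCP; frame=None keeps the orientation; vel is the mean speed in mm/s. With guard (N) it stops when the force on the tool has changed by that much, and returns True; else False.
- r.move_joints(angles): joint-space move.
- r.grip(opening, grip_force=None): opening from 0.0 (shut) to 1.0 (fully open); grip_force is the grip in N (None keeps the last); returns when the fingers have stopped.
- r.dwell(seconds).
- r.inverse_kinematics(position, orientation): joint angles nearest the present ones, or None.
- r.capture(name): name is "side" or "top" or "wrist"; returns a dict with "img" (400x640x3 uint8, red, green, blue), "range_z" (400x640 float32, mm along the optical axis (not along the pixel's ray), 0 where there is no reading), "camera_matrix" (3x3 intrinsics, pixels), "k1" (the pictures are not rectified: a ray, as slopes to the right and down, at radius r is drawn at 1 + k1 r^2 times it, then the intrinsics apply), "R" (3x3) and "t" (3): a world point X has camera coordinates R X + t. Camera axes: x right, y down, z forward; pixel columns grow to the right and rows downward; lengths in mm; the calibration is good to about 2 mm. A picture is of the moment at which its call begins.
A pose or a line that the arm cannot do raises r.IKError and nothing moves.
- r.hand_in(): hands the job in, once; it reports no verdict.
Readings, each from a call of its own:
- r.read_time_s(): time.
- r.read_joint_positions(): joint angles.
- r.read_joint_vel(): joint speeds.
- r.read_joint_torque(): joint torques, N m.
- r.read_position(): TCP position.
- r.read_tcp_rot(): TCP orientation.
- r.read_force(): force on the tool from outside, world axes, zero at the start.
- r.read_torque(): the same for the moment, N m.
- r.read_finger_gap(): opening from 0.0 (shut) to 1.0 (fully open).
Only numpy, scipy, OpenCV 4.12 (cv2) and the standard library are available. Lean on these libraries where they do the work, as an engineer would, in place of code of your own. Each camera call takes 0.05 s, during which the arm holds its last target. There are 200 camera calls.

## Working session

There is one attempt and no reset: what is moved stays moved. The work goes in short steps, each a Python script; the robot and the scene stay as the last script left them, time stands still between calls to the robot, and variables do not carry over. Pictures are saved under pics/ and viewed, about 8 in all and at most 12, crops included, and the job is handed in when it is done.

```bash
mkdir -p pics; ls; cat > h.py <<'E'
import numpy as np, cv2
def shot(r,n,tag):
    c=r.capture(n); np.savez(f'pics/{tag}.npz',**c); cv2.imwrite(f'pics/{tag}.png',c['img'][:,:,::-1]); return c
def ray(c,u,v):
    K=np.array(c['camera_matrix']);k=float(c['k1'])
    d=np.array([(u-K[0,2])/K[0,0],(v-K[1,2])/K[1,1]]);s=d.copy()
    for _ in range(30): s=d/(1+k*(s@s))
    R=np.array(c['R']);o=-R.T@np.array(c['t']); return o,R.T@np.array([s[0],s[1],1.])
def onplane(c,u,v,z):
    o,d=ray(c,u,v); return o+d*(z-o[2])/d[2]
def depthpt(c,u,v):
    o,d=ray(c,u,v); return o+d*float(c['range_z'][int(round(v)),int(round(u))])
E
python3 - <<'E'
from plant import r
from h import *
a=shot(r,'top','top0');b=shot(r,'side','side0')
for c in(a,b): print(-np.array(c['R']).T@c['t'],c['R'][2],c['k1'])
cv2.imwrite('pics/both.png',cv2.resize(np.vstack([a['img'],b['img']])[:,:,::-1],(480,600)))
print(r.read_time_s(),r.read_tcp_rot())
E
```

```text
pics
[ 456.24024693  -68.82269671 1171.41495234] [ 0.08321283 -0.01631894 -0.99639817] -0.04334969906293088
[232.52135947 719.59237339 634.82964421] [ 0.30325266 -0.78038086 -0.54684874] -0.011950892490128711
0.1 [[-9.05681109e-01  4.23958974e-01 -7.19463711e-04]
 [ 4.23959551e-01  9.05680412e-01 -1.13594646e-03]
 [ 1.70009496e-04 -1.33382876e-03 -9.99999096e-01]]
```

View pics/top0.png

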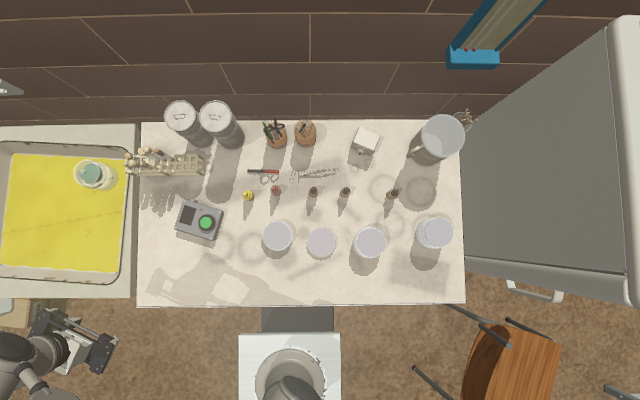

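View pics/side0.png

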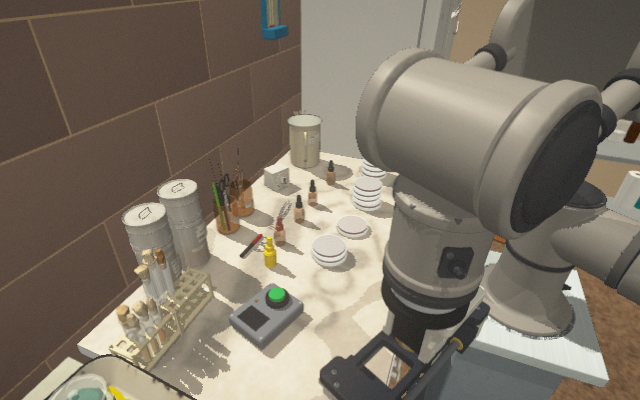

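The top view shows the bottles as yellow (248,195), red (276,189) and black (313,191), (345,191) and (392,194). The plates are at (277,236), (321,242), (370,241) and (434,232), and the green button is at (206,222). In the side view, the low single plate at (352,226) appears to match top (321,242). I'll measure these and check them in an enlarged crop.

```bash
cat > m.py <<'E'
from h import *
a=dict(np.load('pics/top0.npz'));b=dict(np.load('pics/side0.npz'))
def blob(c,roi,lo,hi,hue2=None):
    x0,y0,x1,y1=roi; h=cv2.cvtColor(c['img'],cv2.COLOR_RGB2HSV)[y0:y1,x0:x1]
    m=cv2.inRange(h,lo,hi)
    if hue2: m|=cv2.inRange(h,*hue2)
    n,l,s,ce=cv2.connectedComponentsWithStats(m); i=1+np.argmax(s[1:,4]); return ce[i]+[x0,y0],s[i]
for n,c,rr,rg in(('top',a,(264,180,290,204),(190,205,222,238)),('side',b,(268,210,292,236),(260,280,295,310))):
    p,s=blob(c,rr,(0,110,50),(8,255,255),((170,110,50),(180,255,255))); print(n,'red',p,s,onplane(c,*p,90),depthpt(c,*p))
    p,s=blob(c,rg,(45,100,60),(85,255,255)); print(n,'green',p,s,onplane(c,*p,56),depthpt(c,*p))
# plates/everything: top-view height map
v,u=np.mgrid[205:275,250:460]
for n,(pu,pv) in dict(p1=(277,236),p2=(321,242),p3=(370,241),p4=(434,232)).items():
    print(n,depthpt(a,pu,pv).round(1))
P=np.array([[depthpt(a,x,y) for x in range(296,346)] for y in range(218,268)])
m=((P[:,:,2]>11)&(P[:,:,2]<30)).astype(np.uint8)
ct=max(cv2.findContours(m,0,2)[0],key=cv2.contourArea);(x,y),rad=cv2.minEnclosingCircle(ct);q=P[m>0]
print('single',x+296,y+218,rad,onplane(a,x+296,y+218,19),q.mean(0),np.ptp(q,0))
p=np.array(b['img']);
# side edge ellipse of single plate by depth
Q=np.array([[depthpt(b,x,y) for x in range(325,380)] for y in range(205,250)])
m=(Q[:,:,2]>13)&(Q[:,:,2]<26)&(abs(Q[:,:,1]-q.mean(0)[1])<60); print('side single',Q[m].mean(0),np.ptp(Q[m],0),m.sum())
t=cv2.resize(a['img'][165:270,170:460],None,fx=2.7,fy=2.7,interpolation=2)[:,:783]; s=cv2.resize(b['img'][150:300,225:400],None,fx=2,fy=2)
cv2.imwrite('pics/crop.png',np.vstack([t,np.pad(s,((0,0),(0,t.shape[1]-s.shape[1]),(0,0)))])[:600,:,::-1])
E
python3 m.py
```

```text
top red [274.  186.5] [9 6 3 2 4] [602.05630118  35.75976682  90.        ] [603.13872965  36.53610819  81.97239056]
top green [204.34146341 220.2195122 ] [11 12  9 10 41] [506.03742227 250.36419057  56.        ] [505.95139283 249.81276429  57.92698743]
side red [278.72131148 224.16393443] [ 8  7  7 14 61] [581.9080767   70.75249602  90.        ] [596.23732858  44.14189643  67.65512878]
side green [276.44387755 294.12244898] [  8   7  17  15 196] [497.51720486 253.42413357  56.        ] [498.45145365 251.780647    53.95932313]
p1 [456.1  31.8  40.7]
p2 [ 435.8 -103.2   19. ]
p3 [ 437.9 -247.3   76.1]
p4 [ 461.8 -433.3   98. ]
single 321.25 241.5 14.977166175842285 [ 437.33255876 -104.01755861   19.        ] [ 437.40643192 -103.96473547   19.19281975] [90.85707594 91.16963122 16.5338695 ]
side single [ 434.87603545 -101.15723134   16.41938336] [87.09959609 86.24460847  6.57641976] 446
```

View pics/crop.png

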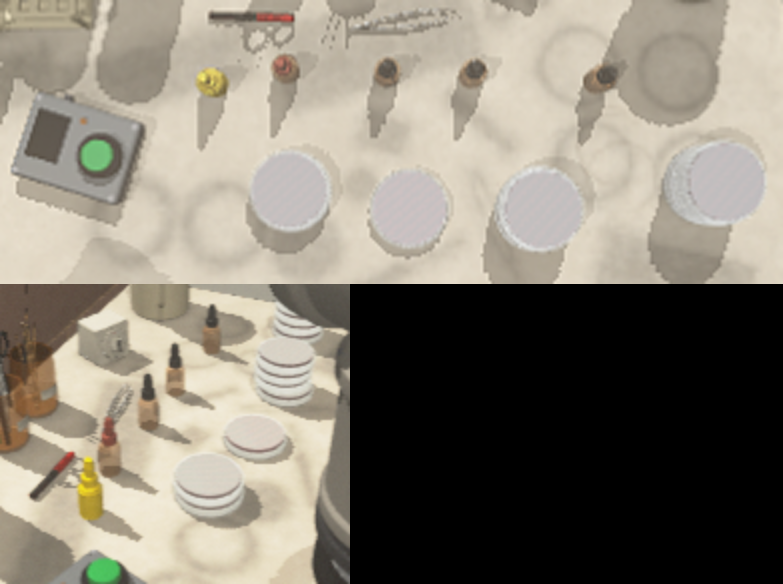

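The heights settle the plates. The pieces at (277,236), (370,241) and (434,232) are 41, 76 and 98 mm high, so they are stacks. The one at (321,242) is 19 mm high and about 91 mm across, so it is the single plate. Among the bottles, only (276,189) has a red cap; (248,195) is the yellow look-alike. I'll shut the gripper and refine the cap position with the wrist camera from above.

```bash
python3 - <<'E'
from plant import r
from h import *
y=np.array([.424,.9057,0]);y/=np.linalg.norm(y);z=np.array([0,0,-1.]);R=np.c_[np.cross(y,z),y,z]; np.save('R.npy',R)
r.grip(0.0)
r.reach([560,40,250],R)
print(r.read_time_s(),r.read_position(),r.read_joint_positions(),r.read_finger_gap(),r.read_force())
c=shot(r,'wrist','w1');print(-np.array(c['R']).T@c['t'],c['R'][2])
t=shot(r,'top','top1')
h=cv2.cvtColor(c['img'],cv2.COLOR_RGB2HSV);m=cv2.inRange(h,(0,110,40),(8,255,255))|cv2.inRange(h,(170,110,40),(180,255,255))
n,l,s,ce=cv2.connectedComponentsWithStats(m)
for i in range(1,n):
    if s[i,4]>30: print(ce[i],s[i],onplane(c,*ce[i],90),depthpt(c,*ce[i]))
E
```

```text
3.525 [559.83196194  40.98407489 250.05064133] [-6.36063535e-02  4.07882337e-01  1.41986214e+00  3.00526825e-04
  1.31391032e+00 -1.19784691e+00] 0.003937337261328295 [-0.1727867  -0.73174393  0.07635885]
[497.34142367  69.01556516 385.13562206] [ 0.22949427 -0.10738712 -0.96736776]
[328.53583618 214.55631399] [320 205  18  22 293] [588.11319874  40.39275786  90.        ] [590.76172375  39.55760596  81.38857782]
```

View pics/w1.png

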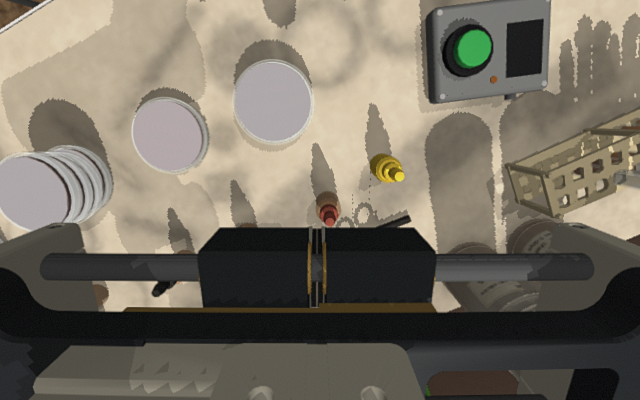

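The wrist view has the red cap at (329,214), the yellow one at (388,170), the single plate at (170,135) and the button at (473,47). Next I'll take the tip of the red cap from the depth points and cross-check the button and the plate.

```bash
python3 - <<'E'
from h import *
for f,box in(('w1',(300,180,350,230)),('top0',(262,178,292,206)),('top1',(262,178,292,206)),('side0',(262,210,295,250))):
    c=dict(np.load(f'pics/{f}.npz'));x0,y0,x1,y1=box
    P=np.array([[*depthpt(c,u,v),u,v] for v in range(y0,y1) for u in range(x0,x1) if c['range_z'][v,u]>0])
    P=P[(abs(P[:,0]-597)<25)&(abs(P[:,1]-38)<25)]
    for lo,hi in((5,45),(60,75),(75,84),(84,97)):
        q=P[(P[:,2]>lo)&(P[:,2]<hi)]
        if len(q): print(f,lo,hi,len(q),q.mean(0).round(1),q.min(0)[:3].round(0),q.max(0)[:3].round(0))
c=dict(np.load('pics/w1.npz'));h=cv2.cvtColor(c['img'],cv2.COLOR_RGB2HSV)
P=np.array([depthpt(c,u,v) for v in range(15,85) for u in range(430,505) if 45<h[v,u,0]<85 and h[v,u,1]>100])
q=P[P[:,2]>np.median(P[:,2])-2];print('btn',len(q),q.mean(0),np.median(q,0),(q.min(0)+q.max(0))/2,np.ptp(q,0))
P=np.array([depthpt(c,u,v) for v in range(85,185) for u in range(120,220)])
q=P[(P[:,2]>14)&(P[:,2]<24)];print('plate',q.mean(0),(q.min(0)+q.max(0))/2,np.ptp(q,0))
for f,b in(('top0',(190,205,222,238)),('top1',(190,205,222,238))):
    c=dict(np.load(f'pics/{f}.npz'));h=cv2.cvtColor(c['img'],cv2.COLOR_RGB2HSV)
    P=np.array([depthpt(c,u,v) for v in range(b[1],b[3]) for u in range(b[0],b[2]) if 40<h[v,u,0]<90 and h[v,u,1]>70])
    q=P[(P[:,2]>51)&(P[:,2]<63)];print('btn',f,len(q),q.mean(0),(q.min(0)+q.max(0))/2,np.ptp(q,0))
b=cv2.resize(dict(np.load('pics/w1.npz'))['img'][185:230,295:360],None,fx=8,fy=8);cv2.imwrite('pics/cap.png',b[:,:,::-1])
E
```

```text
w1 5 45 274 [588.3  40.8  32.7 327.1 200.5] [582.  23.   5.] [611.  53.  45.]
w1 60 75 139 [592.8  38.9  63.5 328.2 211.6] [587.  28.  60.] [605.  48.  74.]
w1 75 84 57 [592.9  38.7  80.  328.6 216.2] [590.  31.  76.] [600.  44.  84.]
w1 84 97 78 [596.1  37.9  87.  329.4 221.1] [591.  33.  84.] [601.  43.  89.]
top0 5 45 37 [594.3  34.4  31.1 276.2 191.5] [576.  15.   6.] [613.  53.  45.]
top0 60 75 22 [597.3  37.3  65.4 274.3 189.1] [589.  29.  60.] [607.  48.  70.]
top0 75 84 5 [597.5  36.   81.3 274.2 188.4] [593.  33.  79.] [605.  40.  83.]
top0 84 97 11 [598.3  38.3  88.8 273.2 187.8] [594.  33.  87.] [603.  42.  92.]
side0 5 45 151 [593.6  47.2  26.7 279.7 237.3] [582.  30.   5.] [615.  54.  45.]
side0 60 75 36 [595.5  40.9  64.8 279.6 224.4] [587.  30.  60.] [607.  48.  75.]
side0 75 84 17 [595.8  41.4  78.7 279.2 220.2] [590.  34.  75.] [603.  46.  83.]
side0 84 97 9 [595.7  38.7  85.9 279.6 217.4] [591.  35.  85.] [600.  44.  88.]
btn 977 [498.72087995 245.88749479  55.68248407] [498.7081471  246.20310098  55.04441531] [498.79641229 166.65148973 218.96932365] [ 35.15865743 195.27184914 332.33259683]
plate [ 434.64615566 -103.31179694   18.13238571] [ 435.38942288 -103.09381598   17.67796621] [90.6316476  90.79958084  7.3428799 ]
btn top0 96 [500.67273971 247.54118566  56.33430537] [500.67153116 248.34292128  56.15636689] [30.5369595  31.80929893  9.83860986]
btn top1 11 [503.48809982 260.57273015  56.64839179] [503.7135939  260.85522031  56.13349457] [18.29481505  6.70695664  8.31339747]
```

View pics/cap.png

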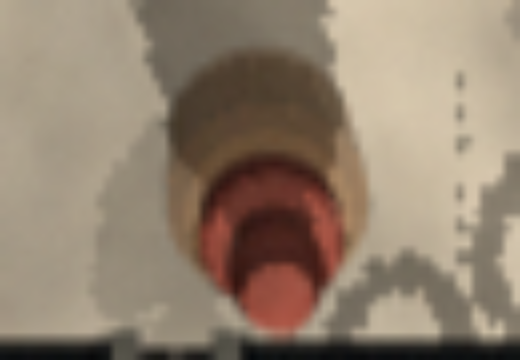

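The views agree within about 2 mm: cap (597,38,90), plate (436,-103.5,19) and button (499.5,247,56). Now the two points.

```bash
python3 - <<'E'
from plant import r
from h import *
R=np.load('R.npy')
def point(p):
    r.servo_line([p[0],p[1],p[2]+52],vel=100,frame=R); r.dwell(.3)
    print(r.read_time_s(),r.read_position(),r.read_force()); r.dwell(2.5); print(r.read_position())
r.servo_line([597,38,200],frame=R); point([597,38,90])
c=shot(r,'side','s_red')
r.servo_line([597,38,220],frame=R)
r.reach([436,-103.5,200],R); point([436,-103.5,19])
t=shot(r,'side','s_pl')
r.servo_line([436,-103.5,220],frame=R); r.reach([499.5,247,160],R)
w=shot(r,'wrist','w2'); print(r.read_time_s(),r.read_position())
h=cv2.cvtColor(w['img'],cv2.COLOR_RGB2HSV);m=cv2.inRange(h,(45,100,60),(85,255,255))
n,l,s,ce=cv2.connectedComponentsWithStats(m)
for i in range(1,n):
    if s[i,4]>100: print(ce[i],s[i],depthpt(w,*ce[i]))
cv2.imwrite('pics/pts.png',np.hstack([c['img'][120:320,220:440],t['img'][120:320,220:440]])[:,:,::-1])
E
```

```text
5.225 [597.22543935  37.98563493 142.50479124] [0.45049757 0.25711865 0.36229101]
[597.01949762  37.98669295 141.997096  ]
11.05 [ 436.08743212 -103.54117431   71.24441306] [0.22638078 0.2942843  0.56228677]
[ 435.98314131 -103.52442373   70.98972936]
16.1417 [499.98386561 245.79008812 160.25724945]
[318.69113372 202.31104651] [ 298  181   42   43 1376] [497.98623992 247.62340531  54.68442001]
```

View pics/pts.png

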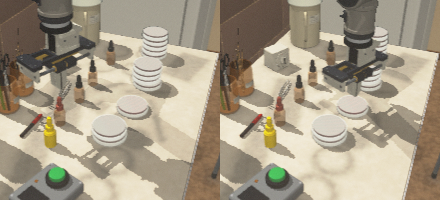

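Both pictures show the fingertips over the intended targets, the red cap and then the lone plate, with nothing disturbed. Now the button press.

```bash
python3 - <<'E'
from plant import r
from h import *
R=np.load('R.npy')
r.servo_line([499,247,90],vel=80,frame=R); r.dwell(.4); f0=r.read_force()
print(r.read_position(),f0)
g=r.servo_line([499,247,69],vel=10,guard=9)
print(g,r.read_position(),np.array(r.read_force())-f0); r.dwell(.3);print(r.read_position(),np.array(r.read_force())-f0)
E
```

```text
[499.06319671 247.02825869  90.16582526] [-0.88820467  0.64801412  0.55486501]
True [498.99400653 246.99913734  72.29871728] [ 0.41432107 -0.29660159  4.61949829]
[499.00176851 247.01012222  72.28411287] [-0.55836118 -0.74592483  5.02247084]
```

The steady force is 5 N with the tip at 50.3 mm, which is right at the edge of full travel. I'll push in small steps until the force clearly rises against the stop.

```bash
python3 - <<'E'
from plant import r
from h import *
R=np.load('R.npy'); z=72.3
for i in range(8):
    z-=.4; r.servo_line([499,247,z],vel=5); r.dwell(.2)
    f=np.mean([r.read_force()[2] for _ in range(3)])-.55; print(z,r.read_position()[2],f)
    if f>11: break
r.dwell(.2)
r.servo_line([499,247,100],vel=30); r.servo_line([499,247,200],vel=120); r.dwell(.3)
a=shot(r,'side','end'); print(r.read_time_s(),r.read_force())
h=cv2.cvtColor(a['img'],cv2.COLOR_RGB2HSV)[280:310,260:295];m=cv2.inRange(h,(45,100,60),(85,255,255));vv,uu=np.nonzero(m);print('green',uu.mean()+260,vv.mean()+280,m.sum()//255)
E
```

```text
71.89999999999999 72.26904290226544 5.341125161518705
71.49999999999999 72.2155595682865 8.265633823767299
71.09999999999998 72.12130215290978 10.986597474831763
70.69999999999997 72.07294350361396 12.980109684471648
23.9417 [-0.06788328 -0.8663841  -0.45188252]
green 276.3168316831683 294.1188118811881 202
```

View pics/end.png

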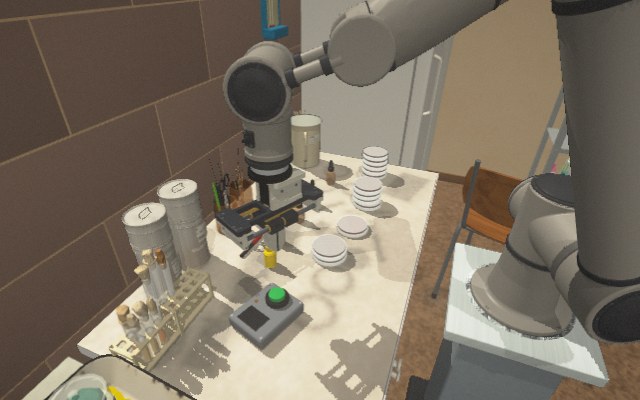

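The button met its hard stop: the force rose to 13 N with almost no further travel. It then sprang back, with the green blob at (276.3,294.1) against (276.4,294.1) at the start. Everything visible stands where it was, so I'm handing in.

```bash
python3 -c "
from plant import r
r.hand_in(); print(r.read_time_s())"
```

```text
the job is handed in; nothing more can be done
the job is handed in; nothing more can be done
```

The job is done in the order asked and handed in at about 24 s of the 54 s allowed; no verdict was reported.

- **Pointing:** With the gripper shut, I held the fingertips 30 mm above the red cap at (597, 38) and then 30 mm above the single plate at (436, -103.5). Each hold lasted over 2.5 s. The camera views agreed on both positions to within about 2–3 mm.
- **Button:** My first guarded press stopped with a steady force of only 5 N, which did not clearly show full travel. I pushed on in small steps without letting go until it hit its stop, at about 13 N with almost no further movement. That is more than the 5 N it needs, but far below the limits.
- **Last checks:** The green button was back at its starting place in the image. The arm was clear at 200 mm height with about 1 N of residual reading. The plates and stacks looked unmoved in the last side view.
- **Not checked:** In that last view the arm hid the red-capped bottle and some things near it, so I did not re-measure those. The pictures taken while pointing showed the bottles still standing, and no contact force was seen there.

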